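Set the pipe jig's length stop to the marked length

ROBOT

A 6-joint arm with a two-finger parallel gripper is mounted at the origin on the work surface. World frame = base frame: x ahead of the robot, y to its left, z up, the work surface at z = 0. Lengths are in m, angles in rad, forces in N, time in s.
With the tool pointing down it reaches from about 0.3 to 0.875 m from the base axis. Payload 6.4 kg.
Tool frame: the origin (TCP) lies midway between the tips of the shut fingers; the grasp point (between the pads) lies 19 mm behind it; z points along the fingers, y is the line along which they close (so a half turn about z gives the same grasp; the last joint's range is limited). The gripper opens to 85 mm and grips with 20 to 120 N. Pads are 22 mm wide; open, the fingers measure 114 mm over their backs; the gripper's body (76 mm by 85 mm) begins 54 mm behind the grasp point. The pads swing forward as they close: fully open they stand 13 mm farther back than shut.
Start: joints at [-1.549, 0.181, 1.607, -0, 1.354, -0.206], TCP at [0.13, -0.56, 0.231] pointing down, gripper open.
Joint ranges: [-2.99, 2.99], [-0.89, 2.07], [0.3, 2.58], [-1.14, 4.28], [0, 2.63], [-3.12, 3.12]. Speed limits (rad/s): [2.57, 2.57, 3.01, 3.14, 3.14, 3.14].

INTERFACE

Orientations are given as a unit quaternion [w, x, y, z].
In Python, from bench import status, camera, ctrl gives the robot as it stands. The module is installed in compiled form; this text tells all that it offers.
- The arm moves only by the shell command python3 -m handwheel 'ROWS'. ROWS is JSON, a list that holds one entry, the list of rows, each a list of 7 numbers: the opening, from -1 (shut) to 1 (fully open), then the shift along the tool's x, y, z in cm, then the turn, a rotation vector about the tool's x, y, z in degrees. A call has 1 to 10 rows; each row is the pose to reach, as a shift and turn from the pose commanded when the call began, along the tool's axes at that moment; what a row does not reach only later rows make up. A row lasts 1/8 s, in which the tool goes at most 62.5 mm and 10.7 degrees, less where a joint would pass 70% of its speed; a pose out of reach is approached as far as the arm can. A call with a gripper value outside its range is refused whole. The fingers move at their own pace and stop on an object; the grip force is fixed at half the most. Time passes only in rows, so rows that repeat a pose let the fingers close. It gives the time, the measured TCP pose, the force, the opening and the grip force at its end, in the units of the state.
- status.get_obs(): the state, without advancing time (a new reading comes with each control period).
- camera(name): name is "side" or "top"; returns a dict with "frame" (420x560x3 uint8, blue, green, red), "depth" (420x560 float32, m along the optical axis (not along the pixel's ray), 0 where there is no reading), "fx", "fy", "cx", "cy" (pixels), "extrinsics" (4x4, takes a point from camera to world coordinates). Camera axes: x right, y down, z forward; pixel columns grow to the right and rows downward; lengths in m; the calibration is good to about 2 mm. A picture is of the moment at which its call begins.
- ctrl.hand_in(): hands the job in; it is judged then, once.
The state is a dict: "time_s": time; "q": joint angles; "dq": joint speeds; "joint_efforts": joint torques, N m; "eef_pos": TCP position; "eef_rot": TCP orientation; "wrist_force": force on the tool from outside, world axes, zero at the start; "torque": the same for the moment, N m; "opening": opening from 0.0 (shut) to 1.0 (fully open); "grasp_force": force on a finger pad.
Only numpy, scipy, OpenCV 4.12 (cv2) and the standard library are available. Lean on these libraries where they do the work, as an engineer would, in place of code of your own. Each camera call takes 0.05 s, during which the arm holds its last target. There are 200 camera calls.

TASK

Turn the handwheel of the pipe-cutting jig, re-gripping it as often as needed, until the carriage's pointer points at the middle of the tall post on the scale rail (not at the low clip), then let go. Move the carriage by its handwheel only, never by pushing it, and do not knock the things lying about.

Things in the scene. Friction and masses are not known exactly. Their poses are not given: they have to be found in the camera images.
- wheel_center (a point): Centre of the handwheel, on its vertical axis, mid-plane of the rim, 104 mm above the worktop. Rim: round black bar 14 mm thick in a circle of 55 mm radius (to bar centre). Steel hub 28 mm across, its top 12 mm above mid-plane. Three steel spokes 10 mm thick in the rim's plane. The frame turns with the wheel: z up, x along one spoke, the others at 120 and 240 degrees.
- wheel (a joint): Handwheel angle, rad; grows counter-clockwise seen from above; 0 at mid travel, end stops at -4.7 and +4.7. By pinion and rack it moves the carriage 16 mm per rad (100 mm per turn), towards the jig's +y for counter-clockwise. Stiff (0.25 N m, some 5 N at the rim); it stays where it is left.
- jig: The pipe jig, fixed: grey base plate 290 x 440 x 10 mm; origin on the worktop under the wheel's axis; x from the wheel towards the slide and scale rail, y along the slide, z up. Handwheel on a 16 mm shaft. Under and beside the rim all else stays below 66 mm above the worktop, except the post of the tall clip (on the rail, 172 mm in x from the wheel's axis).
- pointer (a point): Tip of the carriage's dark steel pointer, 49 mm above the worktop, 160 mm in x from the wheel's axis. The pointer sticks out of the carriage (steel block about 60 x 50 x 26 mm on an aluminium bed beyond the wheel) towards the scale rail. Axes are the jig's; it slides along y.
- post (a point): On the axis of the upright dark steel post (14 mm thick, top 84 mm above the worktop) of the tall clip, at the pointer's height, 12 mm in x past the pointer's tip. Axes are the jig's. The clip is fixed on the scale rail, on either side of the carriage; a low clip without a post, 6 mm tall, on the same rail plays no part.
- carriage: The sliding carriage (see pointer). Its origin is not on the block but under the wheel, shifted from the jig's origin along y by the travel.
- elbow: loose copper pipe elbow, about 50 x 50 x 26 mm, lying on the jig's base plate near the wheel; a bystander
- tee: loose brass tee fitting, about 60 x 45 x 30 mm, lying on the jig's base plate near the wheel; a bystander
- mug: white mug, 92 mm tall, on the worktop to the left; a bystander
- flux_jar: white jar, 60 mm tall, on the worktop to the right; a bystander
- wrench: steel spanner lying on the worktop to the right; a bystander
- screwdriver: screwdriver lying on the worktop to the left; a bystander
- tape: black tape measure, 70 x 65 x 36 mm, on the worktop to the left; a bystander

How it is judged:
By the outcome, as a careful person would: the job done as asked, in the order asked, and still so for the second after the job is handed in, with the robot touching nothing.
It also fails if it takes over 58 s, if anything falls off the work surface, if the arm or the gripper's body presses on something with over 40 N, if the wrist force passes 120 N, or if a joint passes its speed limit or range.

## Working session

There is one attempt and no reset: what is moved stays moved. The work goes in short steps, Python scripts to look and compute and a shell command to move; the robot and the scene stay as the last step left them, time stands still between calls to the robot, and variables do not carry over. Pictures are saved under pics/ and viewed, at most 10 in all, crops included, and the job is handed in when it is done.

```bash
mkdir -p pics; python3 - <<'E'
from bench import status,camera
import cv2,numpy as np
for n in("top","side"):
    c=camera(n);cv2.imwrite(f"pics/{n}0.png",c["frame"]);np.savez(f"{n}0.npz",**c)
    print(n,c["fx"],c["cx"],c["cy"],np.round(c["extrinsics"],3).tolist())
o=status.get_obs();print(o)
E
```

```text
top 378.9941051805507 280.8470040003991 208.8461835302136 [[-0.025, -0.998, 0.06, 0.466], [-1.0, 0.025, -0.009, 0.026], [0.007, -0.061, -0.998, 1.107], [0.0, 0.0, 0.0, 1.0]]
side 494.89998709000076 282.8660717605256 206.25920867225773 [[0.906, -0.212, 0.367, -0.041], [-0.424, -0.473, 0.772, -1.176], [0.01, -0.855, -0.518, 0.874], [0.0, 0.0, 0.0, 1.0]]
{'time_s': 0.1, 'q': array([-1.54930585e+00,  1.81491027e-01,  1.60789696e+00, -5.94074684e-06,
        1.35380074e+00, -2.06289136e-01]), 'dq': array([-0.00062215, -0.00222901, -0.00264933, -0.00031855, -0.00155251,
       -0.00067236]), 'joint_efforts': array([ 3.38585887e-04, -4.45873976e+01, -3.52238452e+01, -3.56224336e-04,
        4.18747179e-03,  2.60683362e-05]), 'eef_pos': array([ 0.12985412, -0.55963908,  0.23046593]), 'eef_rot': array([-7.94897961e-04,  9.93521174e-01,  1.13644359e-01,  7.07451515e-05]), 'wrist_force': array([ 0.75393326, -0.02574659, -1.62600806]), 'torque': array([-0.01810891, -0.01944953,  0.04479582]), 'grasp_force': 0.0, 'opening': 1.0036906826052312}
```

View pics/top0.png

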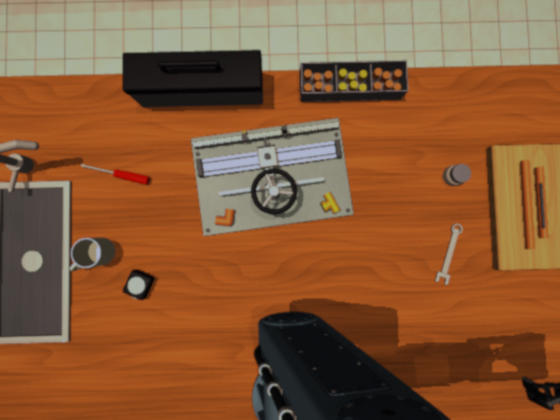

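View pics/side0.png

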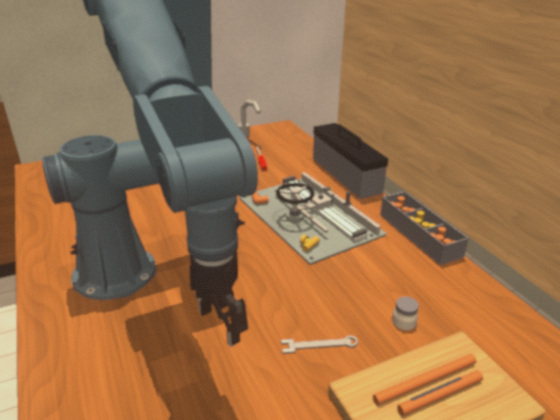

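The top view shows the wheel at about (274,190), the carriage at (267,156) and two candidate clips at (285,131) and (250,135). The side view shows the post near (347,198). I'll enlarge both.

```bash
cat > h.py <<'E'
import numpy as np,cv2
from bench import camera,status
def ray(c,u,v,z):
    E=np.array(c["extrinsics"]);d=E[:3,:3]@np.array([(u-c["cx"])/c["fx"],(v-c["cy"])/c["fy"],1]);o=E[:3,3]
    return o+d*(z-o[2])/d[2]
E
python3 - <<'E'
from h import *
t=np.load("top0.npz");s=np.load("side0.npz")
cv2.imwrite("pics/tc.png",cv2.resize(t["frame"][112:242,185:360],None,fx=4.5,fy=4.5,interpolation=2))
cv2.imwrite("pics/sc.png",cv2.resize(s["frame"][165:265,235:390],None,fx=5,fy=5,interpolation=2))
# wheel rim: black pixels near
f=t["frame"].max(2);m=np.zeros_like(f);m[160:222,240:308]=(f[160:222,240:308]<45)
cs,_=cv2.findContours(m.astype(np.uint8),0,2);k=max(cs,key=cv2.contourArea)
e=cv2.fitEllipse(k);print(e,ray(t,*e[0],.104))
# plate 
hsv=cv2.cvtColor(t["frame"],cv2.COLOR_BGR2HSV);g=((hsv[...,1]<70)&(f>90)).astype(np.uint8);g[:105]=0;g[245:]=0;g[:,:180]=0;g[:,365:]=0
g=cv2.morphologyEx(g,3,np.ones((15,15)));k=max(cv2.findContours(g,0,2)[0],key=cv2.contourArea)
r=cv2.minAreaRect(k);P=np.array([ray(t,*p,.01) for p in cv2.boxPoints(r)]);print(r,P.round(4),np.linalg.norm(np.diff(P,axis=0),axis=1))
E
```

```text
((273.8011169433594, 191.18310546875), (43.4096565246582, 43.73626708984375), 153.6341094970703) [0.57421649 0.03460759 0.104     ]
((271.3138427734375, 176.4560546875), (97.37041473388672, 150.23484802246094), 82.03038787841797) [[ 0.7448  0.2764  0.01  ]
 [ 0.7967 -0.1616  0.01  ]
 [ 0.5116 -0.191   0.01  ]
 [ 0.4622  0.2406  0.01  ]] [0.44106145 0.28660451 0.4343749 ]
```

View pics/tc.png

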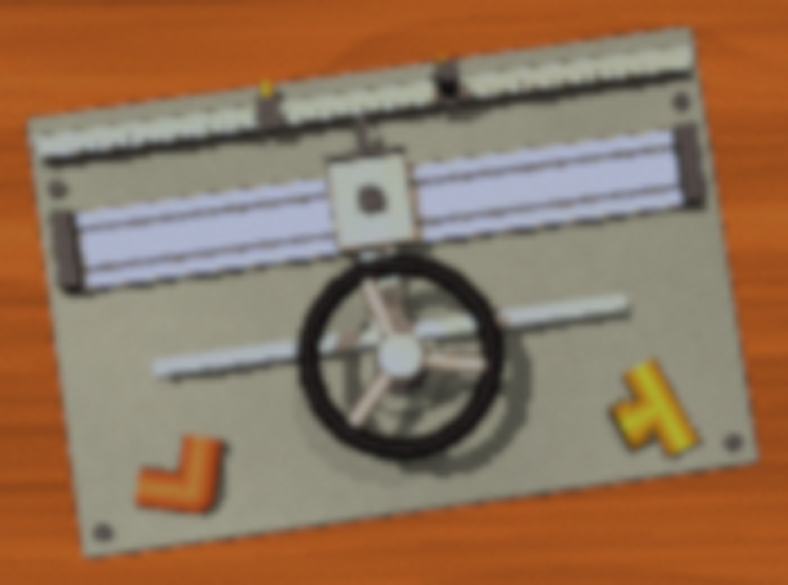

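View pics/sc.png

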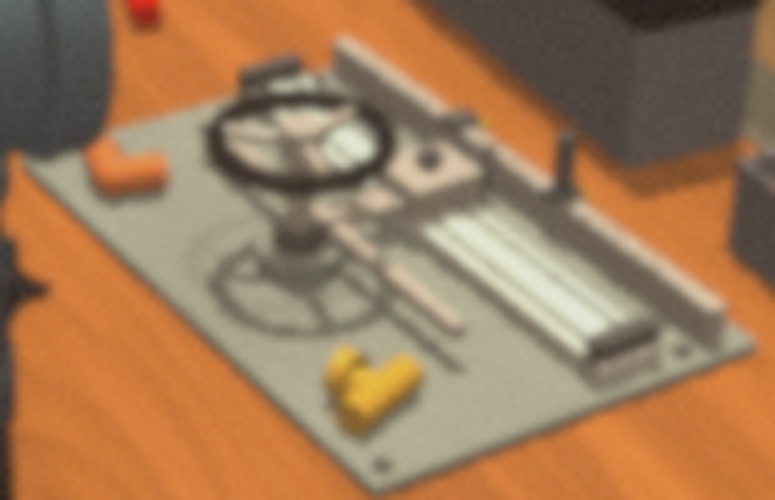

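```bash
python3 - <<'E'
from h import *
t=np.load("top0.npz");s=np.load("side0.npz")
w=ray(t,273.8,191.18,.104)
a=.115;R=np.array([[np.cos(a),np.sin(a)],[-np.sin(a),np.cos(a)]])
J=lambda p:(R@(p-w)[:2]).round(4)
T=lambda u,v:(185+u/4.5-.4,112+v/4.5-.4); S=lambda u,v:(235+u/5-.4,165+v/5-.4)
print("post top, topview",J(ray(t,*T(447,68),.084)))
print("post foot-ish dark, z.05",J(ray(t,*T(450,88),.049)))
print("post top, side",J(ray(s,*S(566,135),.084)))
print("pointer top",J(ray(t,*T(362,118),.049)))
print("pointer side",J(ray(s,*S(482,150),.049)))
print("wheel side",J(ray(s,*S(302,140),.104)))
print("hub",J(ray(t,*T(401,355),.116)))
for n,u,v in(("elbow",185,470),("tee",655,410)):print(n,J(ray(t,*T(u,v),.025)))
for u,v in((370,283),(480,362),(357,415)):
    d=ray(t,*T(u,v),.104)-w;print("spoke deg world",np.degrees(np.arctan2(d[1],d[0])).round(1))
E
```

```text
post top, topview [ 0.174  -0.0522]
post foot-ish dark, z.05 [ 0.1708 -0.0542]
post top, side [ 0.1715 -0.0562]
pointer top [0.1595 0.0033]
pointer side [0.1509 0.0041]
wheel side [ 0.0008 -0.0035]
hub [0.0005 0.    ]
elbow [-0.043   0.1455]
tee [-0.0468 -0.1555]
spoke deg world 21.2
spoke deg world -94.3
spoke deg world 140.8
```

Wheel centre is at world (0.574, 0.035) and jig yaw is about 6.6°. The post is about 57 mm towards −y from the pointer, so that's roughly −204° clockwise. The middle of the spoke gap at 81° leaves enough wrist range for the whole turn.

```bash
python3 -m handwheel '[[[-0.06,29,-26,0,0,0,-50],[-0.06,29,-26,0,0,0,-50],[-0.06,58.8,-52.9,0,0,0,-107],[-0.06,58.8,-52.9,0,0,0,-107],[-0.06,58.8,-52.9,0,0,0,-107],[-0.06,58.8,-52.9,0,0,0,-107],[-0.06,58.8,-52.9,0,0,0,-107],[-0.06,58.8,-52.9,0,0,0,-107],[-0.06,58.8,-52.9,0,0,0,-107],[-0.06,58.8,-52.9,0,0,0,-107]]]'; python3 -c "
from bench import status
o=status.get_obs();print(o)"
```

```text
time_s: 1.35
eef_pos: [0.4889, -0.046, 0.2312]
eef_rot: [0.0, 0.497, 0.868, -0.0]
wrist_force: [-0.5, -0.1, 0.4]
opening: 0.469
grasp_force: 0.0
{'time_s': 1.35, 'q': array([-3.36013049e-01, -1.00584676e-02,  1.81272287e+00, -2.04095616e-04,
        1.33865010e+00, -8.66677327e-01]), 'dq': array([ 1.05241213,  0.53800325, -0.52219684, -0.00348638, -0.02516055,
       -0.37831136]), 'joint_efforts': array([ -3.34378593, -37.64227152, -31.35724068,   0.21730439,
         0.360748  ,   0.51473508]), 'eef_pos': array([ 0.48892354, -0.04604924,  0.23123589]), 'eef_rot': array([ 1.54903733e-04,  4.96917065e-01,  8.67798019e-01, -7.21829976e-05]), 'wrist_force': array([-0.46219704, -0.06534565,  0.38423237]), 'torque': array([-0.01009261, -0.0225068 , -0.02104346]), 'grasp_force': 0.0, 'opening': 0.46921632015398396}
```

```bash
python3 -m handwheel '[[[-0.06,3.5,7.5,0,0,0,-20],[-0.06,7.1,15,0,0,0,-51],[-0.06,7.1,15,0,0,0,-51],[-0.06,7.1,15,0,0,0,-51],[-0.06,7.1,15,0,0,0,-51],[-0.06,7.1,15,4,0,0,-51],[-0.06,7.1,15,8,0,0,-51],[-0.06,7.1,15,8,0,0,-51]]]'; python3 - <<'E'
from h import *
print(status.get_obs()['eef_pos'],status.get_obs()['eef_rot'],status.get_obs()['q'][5])
a=[]
for n,(r,c) in(("top",(130,220)),("side",(140,200))):
    k=camera(n);np.savez(f"{n}1.npz",**k);f=k["frame"][r:r+100,c:c+130] if n=="top" else k["frame"][r:r+100,c:c+130]
    a.append(cv2.resize(f,None,fx=3,fy=3,interpolation=2))
cv2.imwrite("pics/b.png",np.hstack(a))
E
```

```text
time_s: 2.35
eef_pos: [0.5793, 0.0887, 0.1474]
eef_rot: [-0.004, 0.078, 0.997, -0.0]
wrist_force: [0.2, -0.1, 0.8]
opening: 0.469
grasp_force: 0.0
[0.57929009 0.08865514 0.14743716] [-4.20839073e-03  7.80302106e-02  9.96942104e-01 -1.28937006e-04] -1.465079909282237
```

View pics/b.png

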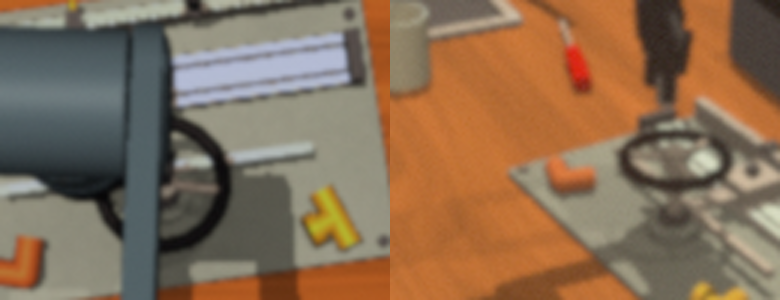

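The gripper is above the rim's far-left side, at the middle of the spoke gap. I'll descend and close.

```bash
python3 -m handwheel '[[[-0.06,-0.3,0,2.5,0,0,0],[-0.06,-0.3,0,4.5,0,0,0],[-0.06,-0.3,0,6.1,0,0,0],[-0.06,-0.3,0,6.1,0,0,0],[-0.4,-0.3,0,6.1,0,0,0],[-1,-0.3,0,6.1,0,0,0],[-1,-0.3,0,6.1,0,0,0],[-1,-0.3,0,6.1,0,0,0],[-1,-0.3,0,6.1,0,0,0]]]'; python3 -c "
from bench import status
o=status.get_obs();print(o['eef_pos'],o['eef_rot'],o['q'].round(3))"
```

```text
time_s: 3.58
eef_pos: [0.5849, 0.0865, 0.0914]
eef_rot: [-0.001, 0.079, 0.997, -0.001]
wrist_force: [-5.1, -6.4, 5.4]
opening: 0.146
grasp_force: 56.8
[0.58492563 0.08652172 0.09141613] [-5.43753212e-04  7.85274812e-02  9.96911102e-01 -1.18027046e-03] [-0.052  0.376  1.668 -0.003  1.099 -1.465]
```

```bash
cat > arc.py <<'E'
import numpy as np,sys
cx,cy,a0,a1,n=map(float,sys.argv[1:])
for d in np.linspace(a0,a1,int(n)):
    a=np.radians(d);print(round(cx-cx*np.cos(a)+cy*np.sin(a),2),round(cy-cx*np.sin(a)-cy*np.cos(a),2),round(d,1))
E
python3 arc.py 0.2 -5.5 9 90 10
```

```text
-0.86 -0.1 9.0
-1.69 -0.33 18.0
-2.48 -0.69 27.0
-3.19 -1.17 36.0
-3.83 -1.75 45.0
-4.37 -2.43 54.0
-4.79 -3.18 63.0
-5.09 -3.99 72.0
-5.26 -4.84 81.0
-5.3 -5.7 90.0
```

```bash
python3 -m handwheel '[[[-1,-0.86,-0.2,0,0,0,9],[-1,-1.69,-0.48,0,0,0,18],[-1,-2.48,-0.84,0,0,0,27],[-1,-3.19,-1.32,0,0,0,36],[-1,-3.83,-1.9,0,0,0,45],[-1,-4.37,-2.58,0,0,0,54],[-1,-4.79,-3.33,0,0,0,63],[-1,-5.09,-4.14,0,0,0,72],[-1,-5.26,-4.99,0,0,0,81],[-1,-5.3,-5.85,0,0,0,90]]]'; python3 - <<'E'
from h import *
o=status.get_obs();print(o['eef_pos'],o['eef_rot'],o['q'].round(3))
k=camera("top");np.savez("top2.npz",**k);s=camera("side")
cv2.imwrite("pics/c.png",np.hstack([cv2.resize(k["frame"][112:242,185:360],(400,300),interpolation=2),cv2.resize(s["frame"][140:265,235:400],(400,300),interpolation=2)]))
E
```

```text
time_s: 4.82
eef_pos: [0.6271, 0.0239, 0.0914]
eef_rot: [-0.002, 0.762, 0.648, -0.0]
wrist_force: [-10.8, 7.7, 9.1]
opening: 0.148
grasp_force: 57.7
[0.62710013 0.02389398 0.09140991] [-2.20145045e-03  7.61584078e-01  6.48062287e-01 -3.44523413e-04] [-0.152  0.447  1.567  0.003  1.131  0.008]
```

View pics/c.png

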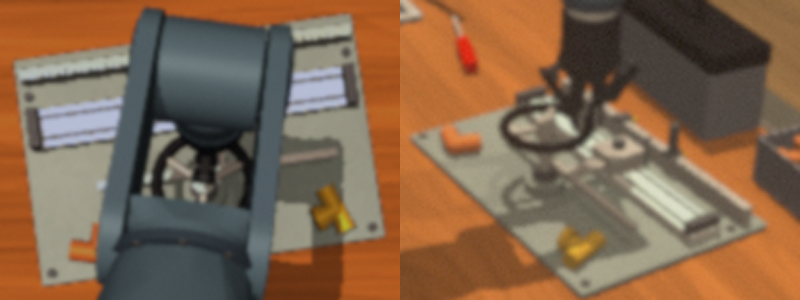

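The side view shows the carriage has moved along the slide towards the post, and the grip has held at radius 54 mm. I'll continue for another 95°.

```bash
python3 arc.py 0 -5.5 9.5 95 10
```

```text
-0.91 -0.08 9.5
-1.79 -0.3 19.0
-2.62 -0.67 28.5
-3.39 -1.17 38.0
-4.06 -1.78 47.5
-4.61 -2.5 57.0
-5.04 -3.31 66.5
-5.34 -4.17 76.0
-5.48 -5.07 85.5
-5.48 -5.98 95.0
```

```bash
python3 -m handwheel '[[[-1,-0.91,-0.08,0,0,0,9.5],[-1,-1.79,-0.3,0,0,0,19],[-1,-2.62,-0.67,0,0,0,28.5],[-1,-3.39,-1.17,0,0,0,38],[-1,-4.06,-1.78,0,0,0,47.5],[-1,-4.61,-2.5,0,0,0,57],[-1,-5.04,-3.31,0,0,0,66.5],[-1,-5.34,-4.17,0,0,0,76],[-1,-5.48,-5.07,0,0,0,85.5],[-1,-5.48,-5.98,0,0,0,95]]]'; python3 - <<'E'
from h import *
o=status.get_obs();print(o['eef_pos'],o['eef_rot'],o['q'].round(3))
k=camera("top");np.savez("top3.npz",**k);s=camera("side");np.savez("side3.npz",**s)
cv2.imwrite("pics/d.png",np.hstack([cv2.resize(k["frame"][115:175,230:310],(400,300),interpolation=2),cv2.resize(s["frame"][175:235,300:380],(400,300),interpolation=2)]))
E
```

```text
time_s: 6.18
eef_pos: [0.5619, -0.0196, 0.0914]
eef_rot: [-0.002, 0.992, -0.124, 0.001]
wrist_force: [3.5, 14.2, 0.2]
opening: 0.144
grasp_force: 63.2
[ 0.56193577 -0.01957374  0.09138853] [-0.00247435  0.99230426 -0.12379246  0.00125127] [-0.249  0.317  1.748  0.006  1.074  1.567]
```

View pics/d.png

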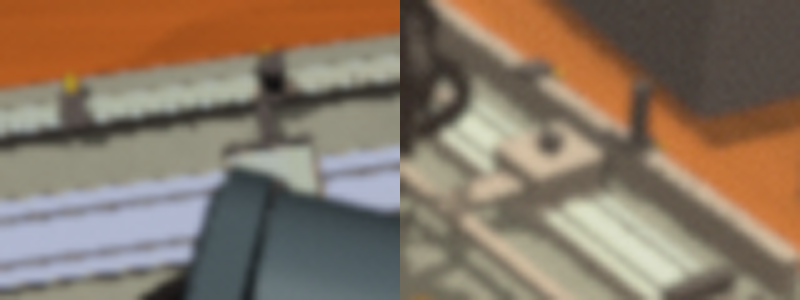

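The top crop shows the pointer at about (267,125) and the post at (272,75), nearly aligned. I'll take a sharper look to measure the rest.

```bash
python3 - <<'E'
from h import *
k=np.load("top3.npz");s=np.load("side3.npz")
def up(f,r,c,h,w,m):return cv2.normalize(cv2.resize(f[r:r+h,c:c+w],None,fx=m,fy=m,interpolation=cv2.INTER_CUBIC),None,0,255,32)
cv2.imwrite("pics/e.png",np.hstack([up(k["frame"],122,272,30,24,16),up(s["frame"],186,334,30,24,16)]))
g=cv2.cvtColor(k["frame"],6)
for r in range(124,147):print(r,g[r,274:296])
E
```

```text
124 [101 102 102 102 102 101 101 103 108 110 101  94  95 104 113 119 126 127
 124 127 129 130]
125 [105 106 110 110 105 104 106 102 100  99  92  89  98 117 129 135 138 139
 138 140 140 140]
126 [115 120 126 128 126 127 126 112  94  87  83  85 101 127 139 141 142 142
 143 143 143 141]
127 [133 135 140 141 141 141 135 112  89  83  79  82  97 125 140 142 144 147
 147 149 147 142]
128 [144 143 144 145 146 144 128 100  78  74  74  76  89 122 141 146 151 158
 163 164 164 161]
129 [143 145 148 150 150 147 126  91  63  56  59  58  77 123 150 158 165 170
 172 174 175 174]
130 [143 150 156 161 165 165 148 106  57  35  35  37  61 108 138 159 172 174
 175 173 173 174]
131 [161 165 169 173 175 175 163 122  64  28  22  24  49  89 119 146 165 173
 173 166 165 164]
132 [174 175 176 177 177 176 166 128  75  37  23  25  48  81 103 120 141 157
 160 148 140 131]
133 [176 176 174 175 175 170 156 123  81  55  43  42  51  69  79  82  94 107
 112 104  94  83]
134 [166 163 154 157 160 145 127  99  77  67  63  62  56  53  53  50  54  58
  61  59  56  54]
135 [127 117 103 107 110  95  80  73  73  67  60  57  5
[... 384 characters left out ...]
0 125 128 134 142
 144 145 146 146]
140 [144 145 144 143 143 142 135 115  90  80  82  89 107 129 140 139 140 141
 143 146 146 146]
141 [148 148 149 148 146 142 134 117  94  79  79  84  97 121 134 130 124 125
 134 143 145 146]
142 [148 146 143 142 141 135 128 114  90  75  74  78  84 101 106 102 100 105
 121 137 144 146]
143 [142 132 121 120 120 113 105  96  84  79  84  88  89  93  92  90  96 105
 121 139 145 146]
144 [128 108  97  99 102  98  92  90  91  97 110 127 134 137 138 139 142 142
 133 137 143 145]
145 [117  96  99 113 127 133 138 140 144 146 153 162 169 171 171 172 173 166
 142 138 146 145]
146 [123 123 136 146 159 167 169 173 173 175 176 178 178 179 178 179 179 171
 149 142 156 164]
```

View pics/e.png

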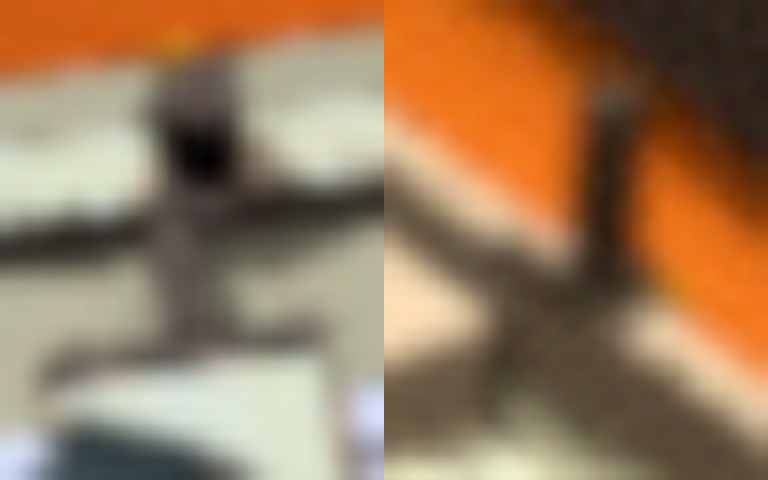

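```bash
python3 - <<'E'
from h import *
t=np.load("top3.npz");s=np.load("side3.npz")
w=np.array([.5745,.0330,0])
for a in(.105,.115,.125):
    R=np.array([[np.cos(a),np.sin(a)],[-np.sin(a),np.cos(a)]]);J=lambda p:(R@(p-w)[:2]*1000).round(1)
    print(a,"post top",J(ray(t,283.8,126.5,.084)),"front",J(ray(t,284.3,131,.065)),"ptr",J(ray(t,283.6,140,.049)),J(ray(t,283.6,138,.049)))
# rail shadow line slope
g=cv2.cvtColor(t["frame"],6).astype(float)
def line(img,cols,r0,r1):
    # bright (rail top) -> dark edge row per column
    P=[]
    for c in cols:
        d=np.diff(img[r0(c):r1(c),c]);i=d.argmin()
        if 0<i<len(d)-1:
            den=d[i-1]-2*d[i]+d[i+1];P.append((c,r0(c)+i+.5+.5*(d[i-1]-d[i+1])/den))
    return np.array(P)
f=np.load("top0.npz");g=cv2.cvtColor(f["frame"],6).astype(float)
cols=[c for c in range(200,335) if not(240<c<252 or 262<c<270 or 278<c<292)]
mid=lambda c:int(147-(c-195)*.118)
P=line(g,cols,lambda c:mid(c)-6,lambda c:mid(c)+6)
W=np.array([ray(f,u,v,.05) for u,v in P]);p=np.polyfit(W[:,1],W[:,0],1)
r=W[:,0]-np.polyval(p,W[:,1]);m=abs(r)<.004;p=np.polyfit(W[m,1],W[m,0],1);print("yaw",-p[0],m.sum(),len(m))
E
```

```text
0.105 post top [175.1 -48.5] front [167.5 -49.2] ptr [146.4 -44.7] [152.1 -45.4]
0.115 post top [174.6 -50.3] front [167.  -50.9] ptr [146.  -46.2] [151.7 -47. ]
0.125 post top [174.1 -52. ] front [166.5 -52.5] ptr [145.5 -47.6] [151.2 -48.5]
yaw 0.11742011019743162 104 104
```

Rail yaw fits at 0.117. The pointer is at y ≈ −46.8 mm and the post at −51.0 mm. The tool's rotation gives the same figures, so about 14° more.

```bash
python3 -m handwheel '[[[-1,-0.67,-0.04,0,0,0,7],[-1,-1.33,-0.16,0,0,0,14],[-1,-1.33,-0.16,0,0,0,14],[-1,-1.33,-0.16,0,0,0,14]]]'; cat > m.py <<'E'
from h import *
o=status.get_obs();print(o['eef_pos'],np.degrees(2*np.arctan2(o['eef_rot'][2],o['eef_rot'][1])))
t=camera("top");s=camera("side");np.savez("top4.npz",**t)
g=cv2.cvtColor(t["frame"],6).astype(int)
for r in (126,127,130,131,136,137,138,139,140,141):print(r,g[r,276:296])
def up(f,r,c,h,w,m):return cv2.normalize(cv2.resize(f[r:r+h,c:c+w],None,fx=m,fy=m,interpolation=cv2.INTER_CUBIC),None,0,255,32)
cv2.imwrite("pics/f.png",np.hstack([up(t["frame"],122,272,30,24,16),up(s["frame"],186,334,30,24,16)]))
E
python3 m.py
```

```text
time_s: 6.78
eef_pos: [0.5492, -0.015, 0.0914]
eef_rot: [-0.002, 0.97, -0.241, 0.0]
wrist_force: [1.3, 13.5, 3.3]
opening: 0.141
grasp_force: 64.4
[ 0.54923793 -0.01504058  0.0913991 ] -27.932843457726403
126 [125 128 126 126 125 110  94  85  82  84 102 125 139 141 142 142 142 142
 142 140]
127 [137 139 141 140 135 112  88  80  80  82  98 124 138 141 144 145 146 148
 147 142]
130 [155 160 164 163 147 106  56  35  35  36  60 108 138 159 171 173 173 172
 173 173]
131 [168 171 174 174 162 121  64  28  20  24  48  89 118 147 165 172 171 165
 164 163]
136 [ 56  58  60  55  53  52  60  72  75  66  61  60  62  64  70  74  81  90
 107 117]
137 [ 51  54  59  67  72  74  75  77  75  74  74  76  77  81  88  97 111 123
 134 139]
138 [ 79  83  88 102 111 110 101  87  78  78  81  84  90  98 113 125 134 141
 145 146]
139 [122 121 125 131 135 133 119  96  81  80  84  90 110 124 134 140 143 145
 146 146]
140 [142 142 142 143 143 138 122  97  82  80  84  94 120 135 139 140 140 140
 143 144]
141 [147 147 147 146 144 137 122  96  80  79  83  94 116 124 122 121 119 123
 134 143]
```

View pics/f.png

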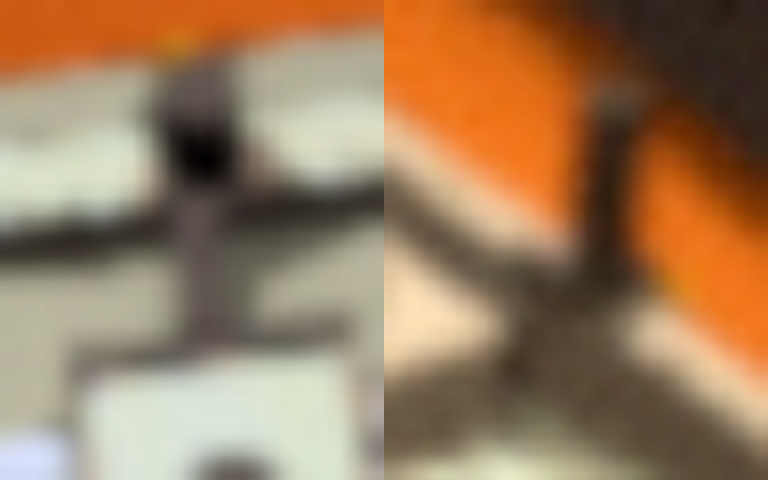

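The pointer is almost in line. I'll compute the residual from this same picture, using the pointer and the screw on the carriage's centreline.

```bash
python3 - <<'E'
from h import *
a=.1174;w=np.array([.5745,.0330,0]);R=np.array([[np.cos(a),np.sin(a)],[-np.sin(a),np.cos(a)]])
for n in("top0","top4"):
    t=np.load(n+".npz");g=cv2.cvtColor(t["frame"],6).astype(float)
    J=lambda u,v,z:(R@(ray(t,u,v,z)-w)[:2]*1000).round(2)
    def cen(r,c0,c1,lim):
        x=np.arange(c0,c1);q=np.clip(lim-g[r,c0:c1],0,None);return (q*x).sum()/q.sum()
    if n=="top0":
        for r in range(138,144):print(r,g[r,258:274].astype(int))
        r0,c0,c1=151,262,273
    else:
        for r in(139,140,141):print("ptr",r,J(cen(r,280,290,115),r,.049))
        for r in(125,126,127,128):print("post top",J(cen(r,279,289,105),r,.084))
        for r in(130,131,132):print("post front",J(cen(r,279,288,80),r,.066))
        r0,c0,c1=146,281,292
    b=np.clip(125-g[r0:r0+10,c0:c1],0,None);yy,xx=np.mgrid[r0:r0+10,c0:c1];u,v=(b*xx).sum()/b.sum(),(b*yy).sum()/b.sum();print(n,"screw",u,v,J(u,v,.075))
E
```

```text
138 [91 74 66 62 59 68 79 77 62 53 52 58 64 69 73 76]
139 [ 54  48  48  49  53  60  71  77  74  71  75  92 105 113 116 117]
140 [ 70  72  73  75  76  76  76  81  92 103 105 119 132 137 140 140]
141 [112 115 115 116 114 103  88  84 100 119 123 129 138 143 144 143]
142 [135 138 137 137 134 122  98  86 101 118 116 116 131 141 144 145]
143 [141 142 142 141 137 126 101  85  92 101  96  96 119 135 137 138]
top0 screw 267.1985446985447 155.99272349272348 [101.86   5.78]
ptr 139 [148.08 -51.29]
ptr 140 [145.3  -50.51]
ptr 141 [142.48 -50.04]
post top [178.53 -51.66]
post top [175.83 -50.9 ]
post top [173.09 -50.4 ]
post top [170.36 -49.87]
post front [169.58 -50.66]
post front [166.7  -50.86]
post front [163.83 -50.92]
top4 screw 286.4344685242518 153.29102167182663 [101.85 -47.67]
```

```bash
python3 - <<'E'
from h import *
A=np.load("top0.npz")["frame"];B=np.load("top4.npz")["frame"]
for r0,r1 in((144,152),(145,154),(144,156)):
    T=A[r0:r1,254:282];m=cv2.matchTemplate(B[134:162,268:304],T,cv2.TM_CCOEFF_NORMED);_,v,_,(x,y)=cv2.minMaxLoc(m)
    sx=.5*(m[y,x-1]-m[y,x+1])/(m[y,x-1]-2*m[y,x]+m[y,x+1]);sy=.5*(m[y-1,x]-m[y+1,x])/(m[y-1,x]-2*m[y,x]+m[y+1,x])
    print("shift",268+x+sx-254,134+y+sy-r0,v)
print("top0 142/143 R-G");
for r in(141,142,143):print(A[r,260:274,2].astype(int)-A[r,260:274,1],A[r,260:274,1])
print("top4")
for r in(137,138,139,140,141):print(B[r,279:293,2].astype(int)-B[r,279:293,1],B[r,279:293,1])
E
```

```text
shift 19.206085 -2.6594238 0.9569476246833801
shift 19.161896 -2.7226257 0.9550944566726685
shift 19.114136 -2.6910706 0.9589565992355347
top0 142/143 R-G
[3 1 1 3 5 8 5 3 2 2 2 2 2 1] [116 117 115 103  87  82 100 120 124 130 139 144 145 145]
[2 1 2 2 5 9 6 4 3 2 2 2 1 1] [138 139 135 123  97  84 100 118 117 117 132 142 146 147]
[1 1 1 2 4 7 7 3 1 2 1 2 1 3] [144 143 139 127 101  83  91 101  97  97 120 136 139 139]
top4
[2 2 3 3 6 8 5 3 3 2 2 2 1 2] [ 67  72  74  75  76  73  73  74  76  78  81  89  98 112]
[2 2 1 4 6 8 7 3 2 2 2 2 2 2] [103 112 111 101  86  76  76  81  85  91  99 114 126 135]
[2 3 3 4 6 7 6 3 2 2 3 1 1 3] [132 136 134 119  95  79  79  84  91 111 125 136 142 144]
[2 1 2 3 6 7 6 3 2 2 3 2 2 2] [144 145 139 123  96  80  79  84  95 121 136 140 141 141]
[2 2 1 3 5 8 7 5 2 3 4 3 3 4] [147 145 139 123  96  78  77  82  95 117 125 123 122 119]
```

The red–green tint separates the steel pointer from its shadow. Its centre is column 284.05, so y ≈ −47.7 mm. The block's shift agrees with this. The post is at about −50.6 mm, so 2.9 mm or about 10.5° remains.

```bash
python3 -m handwheel '[[[-1,-0.48,-0.02,0,0,0,5],[-1,-1,-0.09,0,0,0,10.5],[-1,-1,-0.09,0,0,0,10.5],[-1,-1,-0.09,0,0,0,10.5]]]'; cat > n.py <<'E'
from h import *
t=camera("top");B=t["frame"];np.savez("top5.npz",**t)
a=.1174;w=np.array([.5745,.0330,0]);R=np.array([[np.cos(a),np.sin(a)],[-np.sin(a),np.cos(a)]])
J=lambda u,v,z:(R@(ray(t,u,v,z)-w)[:2]*1000).round(2)
d=np.clip(B[...,2].astype(float)-B[...,1]-3,0,None);x=np.arange(279,293)
for r in range(136,142):
    u=(d[r,279:293]*x).sum()/d[r,279:293].sum();print(r,u.round(2),J(u,r,.049))
print("post",J(283.85,126.4,.084),J(284.0,130,.066))
E
python3 n.py
```

```text
time_s: 7.38
eef_pos: [0.5411, -0.01, 0.0914]
eef_rot: [-0.002, 0.944, -0.329, 0.001]
wrist_force: [1.7, 12.0, 0.3]
opening: 0.144
grasp_force: 64.3
136 284.06 [157.03 -49.43]
137 284.83 [153.89 -51.19]
138 284.67 [151.12 -50.31]
139 284.92 [148.18 -50.62]
140 285.23 [145.22 -51.08]
141 286.33 [141.95 -53.75]
post [174.71 -50.85] [169.56 -50.8 ]
```

Pointer at −50.5 mm, post at −50.8 mm: aligned. I'll release, lift clear and move back so the camera sees the rail.

```bash
python3 -m handwheel '[[[-0.5,0,0,0,0,0,0],[-0.1,0,0,0,0,0,0],[-0.06,0,0,0,0,0,0],[-0.06,0,0,0,0,0,0],[-0.06,0,0,-2,0,0,0],[-0.06,0,0,-5,0,0,0],[-0.06,0,0,-10,0,0,0],[-0.06,0,0,-14,0,0,0],[-0.06,0,0,-14,0,0,0]]]' && python3 -m handwheel '[[[-0.06,-6,0,0,0,0,0],[-0.06,-12,0,0,0,0,0],[-0.06,-12,0,0,0,0,0],[-0.06,-12,0,0,0,0,0]]]'; python3 n.py; python3 - <<'E'
import cv2,numpy as np
f=np.load("top5.npz")["frame"]
a=cv2.resize(f[105:245,180:360],(400,311),interpolation=2);b=cv2.resize(f[122:152,266:304],(394,311),interpolation=2)
cv2.imwrite("pics/g.png",np.hstack([a,b]))
E
```

```text
time_s: 8.55
eef_pos: [0.5424, -0.0132, 0.2344]
eef_rot: [-0.0, 0.944, -0.329, 0.004]
wrist_force: [1.0, 1.2, -0.9]
opening: 0.469
grasp_force: 0.0
time_s: 9.05
eef_pos: [0.4462, 0.062, 0.2299]
eef_rot: [0.0, 0.944, -0.329, 0.0]
wrist_force: [0.0, 0.7, -0.8]
opening: 0.47
grasp_force: 0.0
136 284.35 [156.92 -50.25]
137 284.79 [153.91 -51.06]
138 284.8 [151.06 -50.69]
139 285.0 [148.15 -50.84]
140 285.0 [145.31 -50.43]
141 285.36 [142.33 -51.04]
post [174.71 -50.85] [169.56 -50.8 ]
```

View pics/g.png

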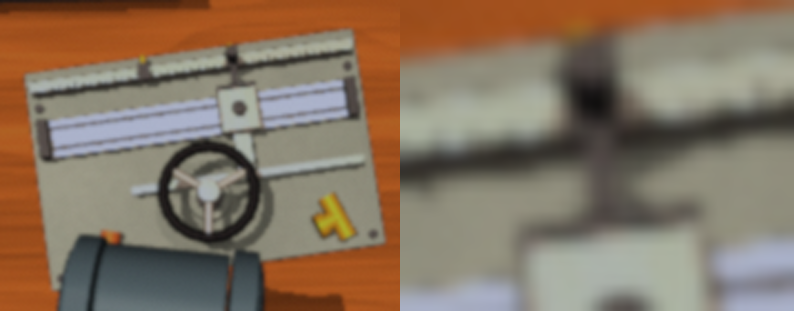

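The pointer (about y −50.7 mm) lines up with the post (−50.8 mm). The wheel is free, the tee hasn't moved, and the arm is clear.

```bash
python3 -c "
from bench import ctrl
print(ctrl.hand_in())"
```

```text
the job is handed in; nothing more can be done
None
```

I turned the handwheel about 210° clockwise in a single grip, released it and handed the job in at about 9 s; the pointer measures within about 0.3 mm of the middle of the tall post.

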